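Fit the water filter's spout and lock it

TASK

Lift the bent steel spout out of its wooden stand and push its stem straight down into the round collet of the counter-top water filter, past the stiff seal, until it is fully home, with the nozzle hanging over the middle of the open clay pot. Then swing the filter's lock lever all the way over, away from the robot, and let go; leave the pot, the lidded jar, the mortar and the small clay bowl where they stand.

Things in the scene. Friction and masses are not known exactly. Their poses are not given: they have to be found in the camera images.
- spout: loose bent steel spout, 0.2 kg. Origin: stem's lower tip; z up the stem, x along the arm to the nozzle. Stem 18 mm diameter, 110 long, tip chamfered; flange 38 mm diameter, 36 to 42 mm above the tip. On the stem a flat-sided elbow block, 18 wide (y), z 110-136, x -30 to +20 mm: grip across its width. A 14 mm arm leaves it along +x at z 124 and bends down at x 110
- grip (a point): on the spout: middle of the elbow block, on the stem's axis, 123 mm above the stem's tip
- nozzle (a point): on the spout: lower end of the nozzle, 110 mm from the stem's axis along the spout's x, 81 mm above the stem's tip
- stand: fixed wooden block 80 x 80 x 50 mm with one vertical hole (23 mm diameter, 42 mm deep) in its top, left or right of the filter. Origin: centre of its underside. The spout's stem starts loosely in the hole, upright, its flange resting on the block's top, the arm pointing roughly towards the robot (yaw within about 1.3 rad of that)
- filter: fixed white water filter. Origin on the counter under the collet's axis; z up, x away from the robot, y left. Tower 50 x 50 mm, 78 high, with the round collet on its top, to z 85; deck 30 high at x 5 to 130, y -200 to 130 mm; on it an 82 mm round cartridge (axis x 85, z 65; y -95 to 130). The lock lever's block: centre x 40, y -160 mm, 70 x 50 mm, top at z 75
- collet_mouth (a point): centre of the collet's mouth, 85 mm above the counter: a grey ring, 39 mm across, flared from 31 mm inside to the 20 mm hole over its top 7 mm. The stem goes in freely for 20 mm, then meets the seal, which takes about 8 N to push 15 mm further, until the tip bottoms 35 mm deep (flange then 1 mm above the ring). Nothing springs back
- collet_floor (a point): the rigid bottom of the collet hole on its axis, 35 mm below the mouth: where the stem's tip ends
- seal (a joint): how far the seal inside the collet has been pushed down, m: 0 untouched, 0.015 when the stem has bottomed
- pot: loose open round clay water pot, 104 mm widest, 95 mm high, 0.7 kg. Origin: centre of its underside. It stands on the robot's side of the filter, left or right, its centre about 110 mm from the collet's axis; a lidded jar stands on the other side
- pot_mouth (a point): centre of the pot's open mouth, at rim height, 95 mm above the counter; the opening's inner radius is about 40 mm
- jar: loose lidded clay jar, 104 mm widest, 104 mm high with its lid knob. Origin: centre of its underside. To be left alone
- mortar: loose grey stone mortar, 92 mm diameter, 70 mm high, standing on the side where the stand is not. Origin: centre of its underside. To be left alone
- bowl: loose small clay bowl, 120 mm diameter, 50 mm high. Origin: centre of its underside. To be left alone
- lock (a joint): lock lever angle, rad: 0 to 0.15 at the start, leaning towards the robot (filter's -x) 0.5 rad off vertical at 0; 1.0 when fully over, leaning as far the other way (filter's +x). Stays where it is left; about 1 N at the tip moves it
- lock_tip (a point): centre of the 26 mm ball at the lock lever's tip, 80 mm from the pivot, which lies at x 40, y -160, z 72 mm in the filter's frame (axis along the filter's y); the ball's centre is 142 mm above the counter at both ends of its swing, 152 mm midway
Things that resemble listed ones, but are neither listed nor needed, are in the scene too. What is shaped like the spout but purple is not meant.

How it is judged:
On the way, in this order (a step that is already met when the one before it is completed fails the run):
1. the spout's stem is bottomed in the collet with the nozzle over the pot (value of joint seal above 0.0132 m and distance between spout and collet_floor below 0.005 m and horizontal distance between nozzle and pot_mouth below 0.033 m), for 0.2 s.
2. the lock lever is swung over (value of joint lock above 0.85 rad), for 0.2 s.
At the end, for the whole second after the job is handed in: The seal is pushed down at least 13.2 mm, the stem's tip is within 5 mm of the collet's floor, the spout upright within 0.12 rad and at rest, the nozzle within 33 mm (horizontally) of the centre of the pot's mouth, the pot upright, and the lock lever beyond 0.85 rad (all of step 1 and angle between spout's own z axis and vertical below 0.12 rad and value of joint lock above 0.85 rad and linear speed of spout below 0.02 m/s and angle between pot's own z axis and vertical below 0.1 rad); the robot touches nothing.
It fails at once if the pot is moved more than 25 mm (distance of pot from where it was at the start of the episode above 0.025 m).
It fails at once if the jar is moved more than 25 mm (distance of jar from where it was at the start of the episode above 0.025 m).
It fails at once if the mortar is moved more than 25 mm (distance of mortar from where it was at the start of the episode above 0.025 m).
It fails at once if the small clay bowl is moved more than 25 mm (distance of bowl from where it was at the start of the episode above 0.025 m).
It also fails if it takes over 58 s, if anything falls off the work surface, if the arm or the gripper's body presses on something with over 40 N, if the wrist force passes 120 N, or if a joint passes its speed limit or range.

ROBOT

A 6-joint arm with a two-finger parallel gripper is mounted at the origin on the work surface. World frame = base frame: x ahead of the robot, y to its left, z up, the work surface at z = 0. Lengths are in m, angles in rad, forces in N, time in s.
With the tool pointing down it reaches from about 0.3 to 0.775 m from the base axis. Payload 14.6 kg.
Tool frame: the origin (TCP) lies midway between the tips of the shut fingers; the grasp point (between the pads) lies 19 mm behind it (ctrl.tcp_to_grasp is the distance from the TCP to the grasp point, in m); x points along the fingers, y is the direction in which the jaws open and shut, and the axes are right-handed (so a half turn about x gives the same grasp; the last joint's range is limited). The gripper opens to 94 mm and grips with 3 to 60 N. Pads are 16 mm wide; open, the fingers measure 119 mm over their backs; the gripper's body (75 mm by 177 mm) begins 78 mm behind the grasp point.
Start: joints at [1.277, 0.3, 1.521, -0, 1.321, -0.067], TCP at [0.124, 0.536, 0.205] pointing down, gripper open.
Joint ranges: [-3.03, 3.03], [-0.79, 2.21], [0.23, 2.52], [-1.04, 4.18], [0, 3.07], [-2.55, 2.55]. Speed limits (rad/s): [2.22, 2.22, 2.57, 3.14, 3.14, 3.14].

INTERFACE

Orientations are given as [roll, pitch, yaw] about the fixed x, y, z axes, in that order (R = Rz(yaw) Ry(pitch) Rx(roll)).
In Python, from station import ctrl gives the robot as it stands.
- The arm moves only by the tool jog_arm, never from a script. Its argument "rows" is one flat list of numbers, 7 for each row, row after row: the shift along the world's x, y, z in m, then the turn, a rotation vector about the world's x, y, z in degrees, then the closure, from 0 (fully open) to 1 (shut). A call has 1 to 8 rows; each row shifts and turns the commanded pose from where the row before left it; what a row does not reach is not made up. A row lasts 1/12 s, in which the tool goes at most 41.7 mm and 7.16 degrees, less where a joint would pass 70% of its speed; a pose out of reach is approached as far as the arm can. A call with a gripper value outside its range is refused whole. The fingers move at their own pace and stop on an object; "squeeze" is the grip in N (left out, the last holds). Time passes only in rows, so rows that do not move let the fingers close. It gives the time, the measured TCP pose, the force and the opening at its end, in the units of the state.
- ctrl.get_obs(): the state, without advancing time (a new reading comes with each control period).
- ctrl.camera(name): name is "side" or "top" or "wrist"; returns (picture, depth): 480x640x3 uint8, red, green, blue; 480x640 float32, m along the optical axis (not along the pixel's ray), 0 where there is no reading.
- ctrl.camera_model(name): a dict with "K" (3x3 intrinsics, pixels), "extrinsics" (4x4, takes a point from camera to world coordinates). Camera axes: x right, y down, z forward; pixel columns grow to the right and rows downward; lengths in m; the calibration is good to about 2 mm. A picture is of the moment at which its call begins: read the wrist's pose just before it. camera_model takes no time and is no camera call; for the wrist camera it gives the pose at the moment of the call.
- ctrl.hand_in(): hands the job in, once; it reports no verdict.
The state is a dict: "time_s": time; "qpos": joint angles; "joint_vel": joint speeds; "tau": joint torques, N m; "ee_pos": TCP position; "eef_rot": TCP orientation; "force": force on the tool from outside, world axes, zero at the start; "moment": the same for the moment, N m; "grip_width": finger opening in m.
Only numpy, scipy, OpenCV 4.12 (cv2) and the standard library are available. Lean on these libraries where they do the work, as an engineer would, in place of code of your own. Each camera call takes 0.05 s, during which the arm holds its last target.

## Working session

There is one attempt and no reset: what is moved stays moved. The work goes in short steps, Python scripts to look and compute and a tool call to move; the robot and the scene stay as the last step left them, time stands still between calls to the robot, and variables do not carry over. Pictures are saved under pics/ and viewed, and the job is handed in when it is done.

Besides the shell and the picture viewer there is one more tool, called after "Request:" by a JSON object that holds its "api" and its "payload", one argument or row to a line. jog_arm: Moves the arm, as the interface text tells. Its arguments: {"type":"object","properties":{"rows":{"type":"array"},"squeeze":{"type":"number"}},"required":["rows"]}

```bash
mkdir -p pics; ls; cat > h.py <<'E'
import numpy as np,cv2
from station import ctrl
def snap(n,tag):
    m=ctrl.camera_model(n); p,d=ctrl.camera(n)
    np.savez(f'{tag}.npz',p=p,d=d,K=m['K'],E=m['extrinsics'])
    cv2.imwrite(f'pics/{tag}.png',p[:,:,::-1]); return load(tag)
def load(tag):
    z=np.load(f'{tag}.npz'); return z['p'],z['d'],z['K'],z['E']
def cloud(d,K,E):
    v,u=np.mgrid[0:480,0:640]
    P=np.stack([(u-K[0,2])/K[0,0]*d,(v-K[1,2])/K[1,1]*d,d,np.ones_like(d)],-1)@np.array(E).T
    return P[...,:3]
def ray(u,v,z,K,E):
    r=E[:3,:3]@np.array([(u-K[0,2])/K[0,0],(v-K[1,2])/K[1,1],1]); o=E[:3,3]
    return o+r*(z-o[2])/r[2]
def proj(X,K,E):
    c=np.linalg.inv(E)@np.append(X,1); return (K@c[:3])[:2]/c[2]
E
python3 - <<'E'
from h import *
for n in ['top','side']:
    p,d,K,E=snap(n,n+'0'); print(n,np.round(K,1).tolist(),np.round(E,3).tolist())
print(ctrl.get_obs())
E
```

```text
pics
top [[528.7, 0.0, 324.6], [0.0, 528.7, 240.6], [0.0, 0.0, 1.0]] [[-0.02, -0.996, 0.088, 0.341], [-1.0, 0.02, 0.008, 0.007], [-0.01, -0.088, -0.996, 1.362], [0.0, 0.0, 0.0, 1.0]]
side [[481.4, 0.0, 312.2], [0.0, 481.4, 233.1], [0.0, 0.0, 1.0]] [[0.954, -0.182, 0.237, 0.204], [-0.299, -0.608, 0.735, -0.781], [0.011, -0.773, -0.635, 0.794], [0.0, 0.0, 0.0, 1.0]]
{'time_s': 0.1, 'qpos': array([ 1.27736919e+00,  3.00406324e-01,  1.52150235e+00, -2.06785883e-06,
        1.32065514e+00, -6.65947132e-02]), 'joint_vel': array([ 0.00099701, -0.00055183, -0.00171329, -0.00149847,  0.00138205,
       -0.00104723]), 'tau': array([ 9.89035543e-04, -5.32646155e+01, -3.53284585e+01,  7.08652614e-02,
        2.35047791e-02, -2.40534393e-05]), 'ee_pos': array([0.12362839, 0.53570275, 0.20495515]), 'eef_rot': array([-1.63532857,  1.56982516, -1.86216049]), 'force': array([ 1.07857704, -0.06002999,  0.55395536]), 'moment': array([-0.00662513, -0.01999188, -0.01739885]), 'grip_width': 0.09425162237370466}
```

View pics/top0.png

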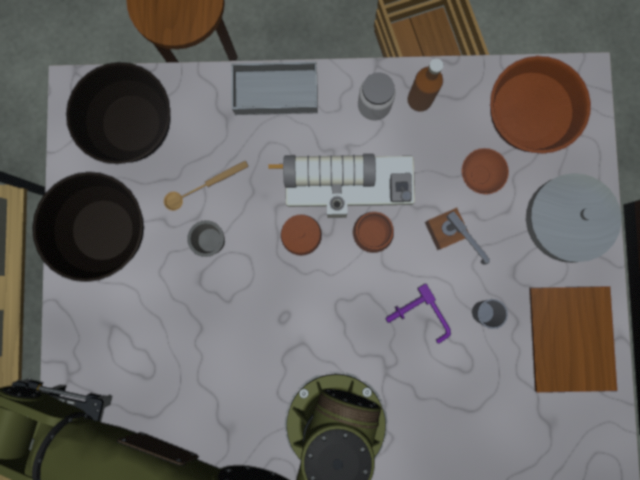

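View pics/side0.png

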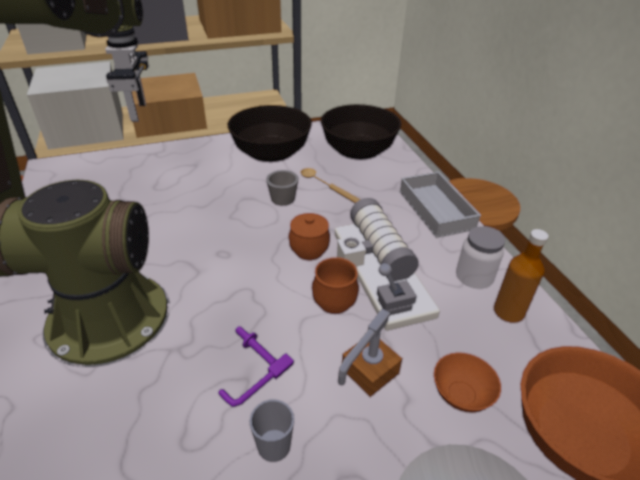

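Candidates for the spout: the grey steel one in the wooden stand, at top (450,225) with its nozzle at (486,261), and a purple lookalike lying at (425,315). I choose the grey one. The pot is at top (373,232), open, and the jar is at (301,235), lidded. The filter's collet is at (337,204) and the lever block at (401,187). I'll check these in a close crop.

```bash
python3 - <<'E'
from h import *
p,d,K,E=load('top0')
c=p[140:290,270:510,::-1]; cv2.imwrite('pics/c1.png',cv2.resize(c,(800,500),interpolation=cv2.INTER_CUBIC))
p,d,K,E=load('side0')
c=p[180:400,290:450,::-1]; cv2.imwrite('pics/c2.png',cv2.resize(c,None,fx=2.7,fy=2.7,interpolation=cv2.INTER_CUBIC))
E
```

```text
(no output)
```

View pics/c1.png

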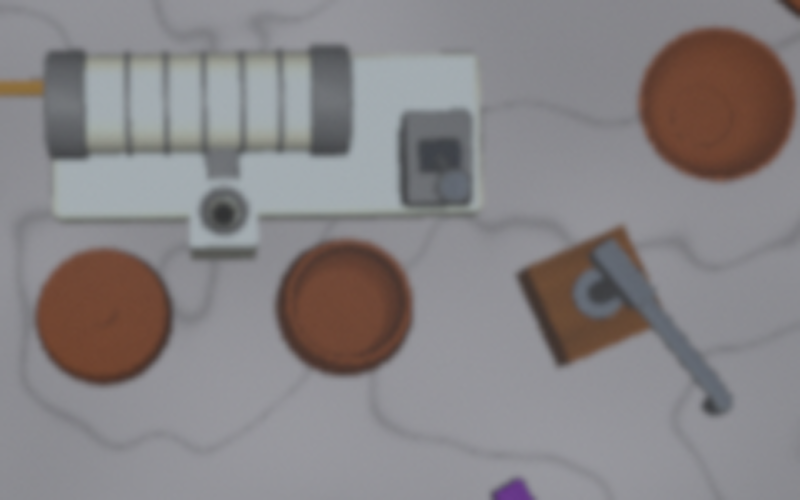

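View pics/c2.png

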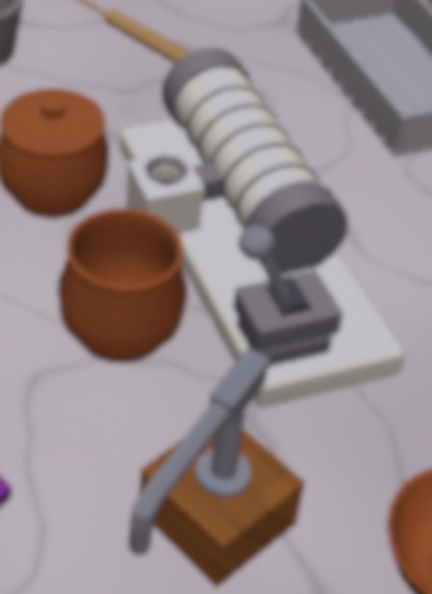

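```bash
python3 - <<'E'
from h import *
p,d,K,E=load('top0'); P=cloud(d,K,E)
cr=lambda x,y,z:ray(270+x/3.3333,140+y/3.3333,z,K,E)
print('table z',np.median(P[280:300,250:350,2]))
print('collet',cr(223,211,.085),'pot rim',cr(344,307,.095),'flange',cr(600,293,.056),'jar',cr(104,316,.08))
print('block front-bottom', cr(190,215,.03),'deck R front',cr(482,213,.03),'deck R back',cr(474,55,.03),'deckLfront',cr(55,216,.03))
print('lever tip',cr(453,186,.145), 'lever block c',cr(436,160,.075))
print('bowl',cr(718,103,.05),'mortar',ray(206,238,.07,K,E))
s=(P[...,2]>.125)&(P[...,2]<.165); s[:, :390]=0; s[:215]=0; s[280:]=0; s[:,510:]=0
Q=P[s]; print(len(Q),np.percentile(Q[:,2],[5,50,95]))
v,u=np.nonzero(s); vs=p[v,u]
xy=Q[:,:2]; m=xy.mean(0); U,S,V=np.linalg.svd(xy-m); a=V[0]; 
if a[0]>0:a=-a
t=(xy-m)@a; n=(xy-m)@np.array([-a[1],a[0]])
print('centre',m,'axis',a,'yaw',np.arctan2(a[1],a[0]),'t',t.min(),t.max(),'n',n.min(),n.max())
print('back end',m+a*t.min(),'stem est',m+a*(t.min()+.030), 'front',m+a*t.max())
p,d,K,E=load('side0');P=cloud(d,K,E)
cs=lambda x,y,z:ray(290+x/2.7,180+y/2.7,z,K,E)
print('side: collet',cs(166,169,.085),'pot',cs(125,252,.095),'flange',cs(223,472,.056),'ball',cs(257,240,.142),
 'blocktop back',cs(260,354,.150))
E
```

```text
table z -0.00022594262007435972
collet [ 0.5444666  -0.01357193  0.085     ] pot rim [ 0.47102719 -0.09922223  0.095     ] flange [ 0.48157197 -0.29295779  0.056     ] jar [0.46956348 0.07500091 0.08      ]
block front-bottom [0.55067637 0.01076375 0.03      ] deck R front [ 0.54751209 -0.21172508  0.03      ] deck R back [ 0.67016264 -0.20981249  0.03      ] deckLfront [0.55208463 0.11386921 0.03      ]
lever tip [ 0.54912178 -0.17327024  0.145     ] lever block c [ 0.58076433 -0.1717775   0.075     ]
bowl [ 0.62435239 -0.38884473  0.05      ] mortar [0.46747294 0.30988276 0.07      ]
446 [0.13312725 0.14415589 0.15129252]
centre [ 0.4528026 -0.3116194] axis [-0.78921328 -0.6141192 ] yaw -2.4803232157644426 t -0.06624575518327504 0.07857269739192066 n -0.007222864887031436 0.01167862822316185
back end [ 0.50508463 -0.27093661] stem est [ 0.48140824 -0.28936019] front [ 0.39079199 -0.35987241]
side: collet [ 0.54430715 -0.01744196  0.085     ] pot [ 0.47395749 -0.11112784  0.095     ] flange [ 0.48101597 -0.2963773   0.056     ] ball [ 0.55189149 -0.17205939  0.142     ] blocktop back [ 0.50528133 -0.27912986  0.15      ]
```

```bash
python3 - <<'E'
from h import *
from scipy.spatial.transform import Rotation as R
o=ctrl.get_obs(); M=R.from_euler('xyz',o['eef_rot']).as_matrix(); print(M.round(3))
ya=np.degrees(np.arctan2(M[1,1],M[0,1])); print('tool y yaw',ya,'need',np.degrees(-2.48)+90, np.degrees(-2.48)-90)
m=ctrl.camera_model('wrist');print(np.round(m['extrinsics'],3).tolist(),np.round(m['K']).tolist(), ctrl.tcp_to_grasp)
E
```

```text
[[-0.     0.225  0.974]
 [-0.001  0.974 -0.225]
 [-1.    -0.001 -0.   ]]
tool y yaw 77.00349054188307 need -52.09353319244417 -232.09353319244417
[[0.225, 0.946, 0.232, 0.054], [0.974, -0.219, -0.054, 0.551], [-0.0, 0.238, -0.971, 0.384], [0.0, 0.0, 0.0, 1.0]] [[402.0, 0.0, 321.0], [0.0, 402.0, 229.0], [0.0, 0.0, 1.0]] 0.0188
```

Request:
{"api": "jog_arm", "payload": {
  "rows": [0,-0.01,0.04,0,0,0,0,0.03,-0.02,0.02,0,0,0,0,0.035,-0.02,0.01,0,0,0,0,0.035,-0.02,0.01,0,0,0,0,0.035,-0.02,0,0,0,0,0,0.03,-0.028,0,0,0,0,0,0.03,-0.028,0,0,0,0,0]
}}

```text
time_s: 0.68
ee_pos: [0.3199, 0.3884, 0.2852]
eef_rot: [-1.999, 1.57, -2.225]
force: [0.7, 0.8, 0.8]
grip_width: 0.0939
```

Request:
{"api": "jog_arm", "payload": {
  "rows": [0.018,-0.035,0,0,0,-7,0,0.018,-0.035,0,0,0,-7,0,0.018,-0.035,0,0,0,-7,0,0.018,-0.035,0,0,0,-7,0,0.018,-0.035,0,0,0,-7,0,0.018,-0.035,0,0,0,-7,0,0.018,-0.035,0,0,0,-7,0,0.018,-0.035,0,0,0,-7,0]
}}

```text
time_s: 1.35
ee_pos: [0.463, 0.108, 0.2854]
eef_rot: [-2.065, 1.571, 3.008]
force: [0.8, -0.3, 0.2]
grip_width: 0.0941
```

Request:
{"api": "jog_arm", "payload": {
  "rows": [0.002,-0.035,0,0,0,-7,0,0.002,-0.035,0,0,0,-7,0,0.002,-0.035,0,0,0,-7,0,0.002,-0.035,0,0,0,-7,0,0.002,-0.035,0,0,0,-7,0,0.002,-0.035,0,0,0,-7,0,0.002,-0.035,0,0,0,-7,0,0.002,-0.035,0,0,0,-7,0]
}}

```text
time_s: 2.02
ee_pos: [0.4783, -0.1719, 0.2853]
eef_rot: [-1.396, 1.57, 2.7]
force: [0.5, 0.3, -0.6]
grip_width: 0.0938
```

Request:
{"api": "jog_arm", "payload": {
  "rows": [0.001,-0.04,0,0,0,-7,0,0.001,-0.04,0,0,0,-7,0,0,-0.04,0,0,0,-3,0,0,0,0,0,0,0,0,0,0,0,0,0,0,0]
}}

```text
time_s: 2.43
ee_pos: [0.4801, -0.2915, 0.2844]
eef_rot: [-1.3, 1.569, 2.502]
force: [-0.1, 0.5, -0.4]
grip_width: 0.0942
```

```bash
python3 - <<'E'
from h import *
o=ctrl.get_obs();print(o['ee_pos'],o['eef_rot'],o['qpos'])
snap('wrist','w1')
E
```

```text
[ 0.48013129 -0.29149191  0.28442244] [-1.30016826  1.56901394  2.5022628 ] [-6.10861553e-01  2.81137396e-01  1.36324440e+00  5.08657876e-05
  1.49899252e+00  2.99092673e-01]
```

View pics/w1.png

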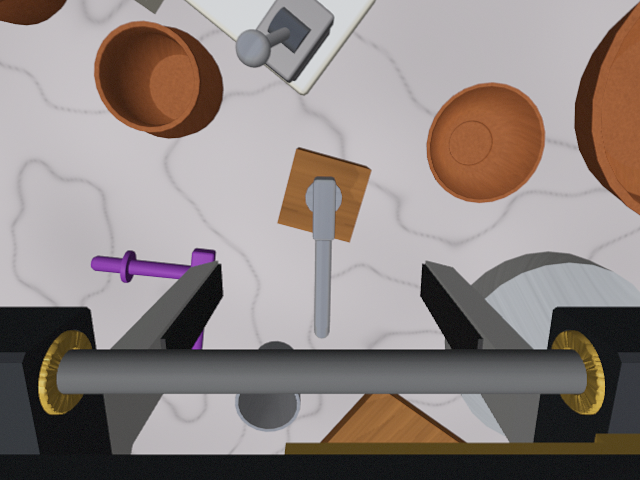

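```bash
python3 - <<'E'
from h import *
p,d,K,E=load('w1')
P=cloud(d,K,E)
m=(P[...,2]>.142)&(P[...,2]<.16); m[:160]=0;m[345:]=0;m[:,290:]&=True;m[:,:290]=0;m[:,360:]=0
v,u=np.nonzero(m);print(v.min(),v.max(),u.min(),u.max())
for r in [190,200,220,230,250,280,310]:
    c=np.nonzero(m[r])[0]
    if len(c): print(r,c.min(),c.max(),P[r,c].mean(0).round(4), np.linalg.norm(P[r,c.max()]-P[r,c.min()]).round(4))
def arr(n,*a):print(n,ray(*a,K,E).round(4))
arr('block back',324,178,.150);arr('block front',324,240,.150);arr('armfar',322,300,.145)
arr('flange',323,198,.056);arr('pot',147,77,.095);arr('ball',253,48,.142)
g=cv2.resize(p[130:350,230:420,::-1],None,fx=2.7,fy=2.7,interpolation=cv2.INTER_CUBIC);cv2.imwrite('pics/c3.png',g)
g=cv2.resize(p[0:150,80:310,::-1],None,fx=3.4,fy=3.4,interpolation=cv2.INTER_CUBIC);cv2.imwrite('pics/c4.png',g)
E
```

```text
178 333 313 336
190 314 335 [ 0.4975 -0.2796  0.1497] 0.0165
200 314 335 [ 0.4912 -0.2845  0.1496] 0.0167
220 313 335 [ 0.4782 -0.2942  0.1493] 0.0177
230 313 334 [ 0.4715 -0.2989  0.1498] 0.017
250 317 329 [ 0.4567 -0.31    0.1441] 0.01
280 317 330 [ 0.4364 -0.3267  0.1444] 0.0111
310 316 328 [ 0.4135 -0.3424  0.1438] 0.0104
block back [ 0.5047 -0.2735  0.15  ]
block front [ 0.4652 -0.3043  0.15  ]
armfar [ 0.4213 -0.3364  0.145 ]
flange [ 0.4796 -0.2923  0.056 ]
pot [ 0.4747 -0.1032  0.095 ]
ball [ 0.5476 -0.1733  0.142 ]
```

View pics/c3.png

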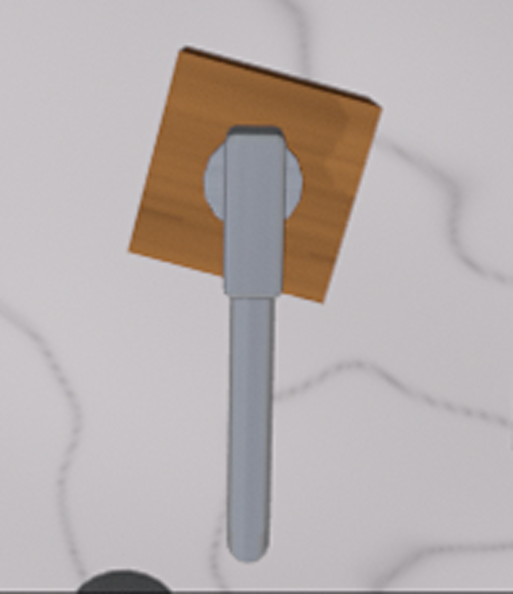

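View pics/c4.png

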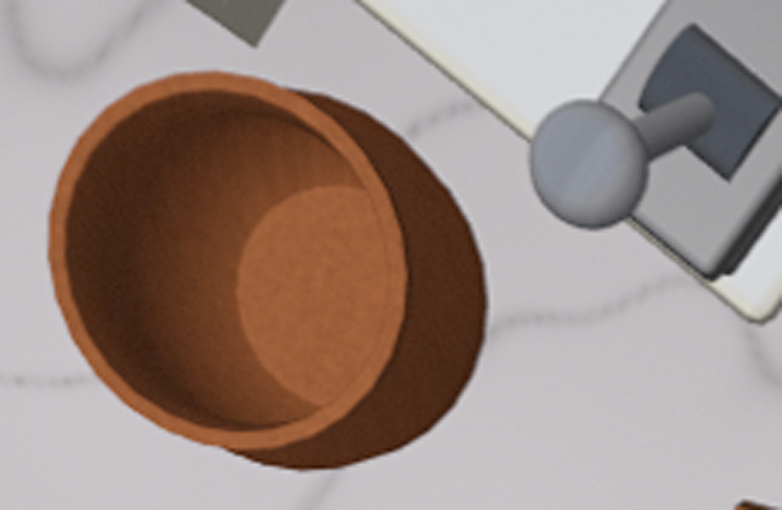

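Request:
{"api": "jog_arm", "payload": {
  "rows": [0,0,-0.04,0,0,-1,0,0,-0.0005,-0.04,0,0,0,0,0,0,-0.04,0,0,0,0,0,0,-0.03,0,0,0,0,0,0,-0.017,0,0,0,0,0,0,0,0,0,0,0]
}}

```text
time_s: 2.98
ee_pos: [0.4795, -0.2882, 0.115]
eef_rot: [-1.272, 1.565, 2.517]
force: [0.2, 0.2, -0.2]
grip_width: 0.0939
```

Request:
{"api": "jog_arm", "payload": {
  "rows": [0,0,0,0,0,0,1,0,0,0,0,0,0,1,0,0,0,0,0,0,1,0,0,0,0,0,0,1,0,0,0,0,0,0,1,0,0,0,0,0,0,1],
  "squeeze": 45
}}

```text
time_s: 3.48
ee_pos: [0.4808, -0.2907, 0.119]
eef_rot: [1.924, 1.57, -0.572]
force: [0.5, 0.0, 0.1]
grip_width: 0.0574
```

Request:
{"api": "jog_arm", "payload": {
  "rows": [0,0,0,0,0,0,1,0,0,0,0,0,0,1,0,0,0,0,0,0,1,0,0,0,0,0,0,1,0,0,0,0,0,0,1,0,0,0,0,0,0,1,0,0,0,0,0,0,1,0,0,0,0,0,0,1]
}}

```text
time_s: 4.15
ee_pos: [0.4806, -0.2906, 0.1184]
eef_rot: [-1.554, 1.571, 2.233]
force: [0.2, -0.3, -1.5]
grip_width: 0.018
```

Request:
{"api": "jog_arm", "payload": {
  "rows": [0,0,0.015,0,0,0,1,0,0,0.025,0,0,0,1,0,0,0.03,0,0,0,1,0,0,0.03,0,0,0,1,0,0,0.03,0,0,0,1,0,0,0.025,0,0,0,1,0,0,0.015,0,0,0,1,0,0,0,0,0,0,1]
}}

```text
time_s: 4.82
ee_pos: [0.4813, -0.291, 0.2916]
eef_rot: [1.9, 1.566, -0.595]
force: [0.5, 0.3, -1.3]
grip_width: 0.0177
```

```bash
python3 - <<'E'
from h import *
from scipy.spatial.transform import Rotation as R
o=ctrl.get_obs();print(o['ee_pos'],o['force'],o['grip_width'])
M=R.from_euler('xyz',o['eef_rot']).as_matrix(); print('jaw',np.degrees(np.arctan2(M[1,1],M[0,1])))
snap('side','s2'); snap('wrist','w2')
p,d,K,E=load('s2')
g=cv2.resize(p[150:420,250:450,::-1],None,fx=2.2,fy=2.2,interpolation=cv2.INTER_CUBIC);cv2.imwrite('pics/c5.png',g)
E
```

```text
[ 0.48127131 -0.29096905  0.29164206] [ 0.5297699   0.26099242 -1.33932754] 0.0176859442799429
jaw -52.99203089696643
```

View pics/c5.png

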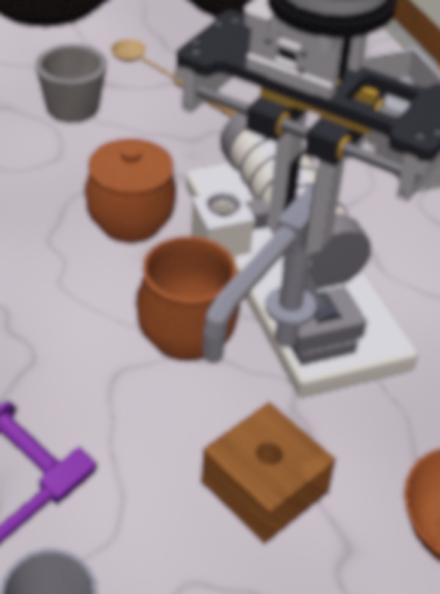

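View pics/w2.png

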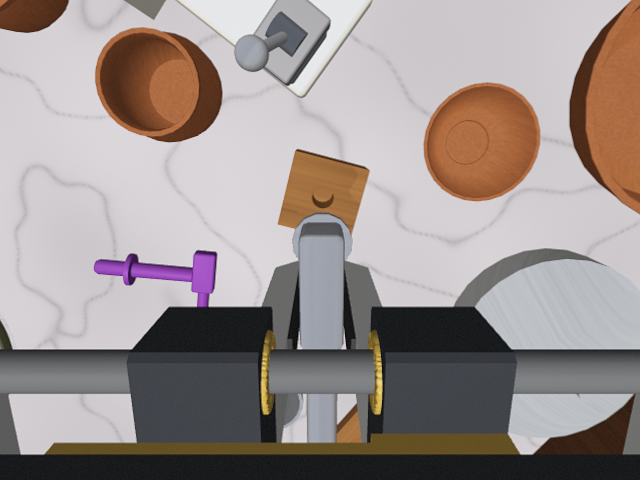

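Request:
{"api": "jog_arm", "payload": {
  "rows": [0.002,0.02,0,0,0,2,1,0.003,0.035,0,0,0,2,1,0.003,0.038,0,0,0,2.5,1,0.003,0.038,0,0,0,2.5,1,0.003,0.038,0,0,0,2.5,1,0.003,0.035,0,0,0,2,1,0.002,0.026,0,0,0,1,1,0,0,0,0,0,0,1]
}}

```text
time_s: 5.58
ee_pos: [0.4993, -0.0566, 0.2867]
eef_rot: [-1.407, 1.568, 2.638]
force: [0.3, -0.3, -1.5]
grip_width: 0.0178
```

```bash
python3 - <<'E'
from h import *
o=ctrl.get_obs();print(o['ee_pos'],o['force'],o['grip_width'],o['joint_vel'].max())
snap('wrist','w3')
E
```

```text
[ 0.49929343 -0.05663822  0.28667844] [ 0.31159311 -0.3057183  -1.52886   ] 0.01775125417265205 0.013171634880448356
```

View pics/w3.png

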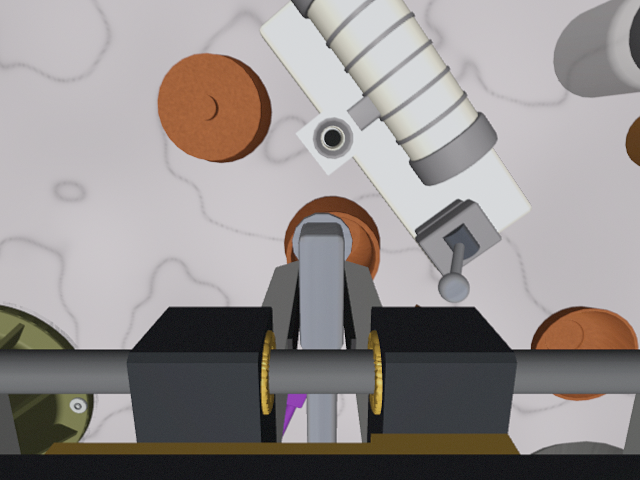

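```bash
python3 - <<'E'
from h import *
p,d,K,E=load('w3')
g=p[60:200,230:430,::-1];cv2.imwrite('pics/c6.png',cv2.resize(g,(800,560),interpolation=cv2.INTER_CUBIC))
print(ray(333,138.5,.085,K,E), ray(209,108,.095,K,E), ray(453.5,287.5,.145,K,E))
P=cloud(d,K,E)
m=(abs(P[...,2]-.085)<.003); m[:100]=0;m[180:]=0;m[:,:290]=0;m[:,375:]=0
print(P[m].shape, P[m].mean(0),(P[m].max(0)+P[m].min(0))/2, np.ptp(P[m],axis=0))
E
```

```text
[ 0.54294652 -0.01535866  0.085     ] [0.47282756 0.07365632 0.095     ] [ 0.54713706 -0.17464414  0.145     ]
(602, 3) [ 0.54326068 -0.01407229  0.08424013] [ 0.54323005 -0.01432406  0.08441564] [0.03727885 0.03734808 0.00481477]
```

View pics/c6.png

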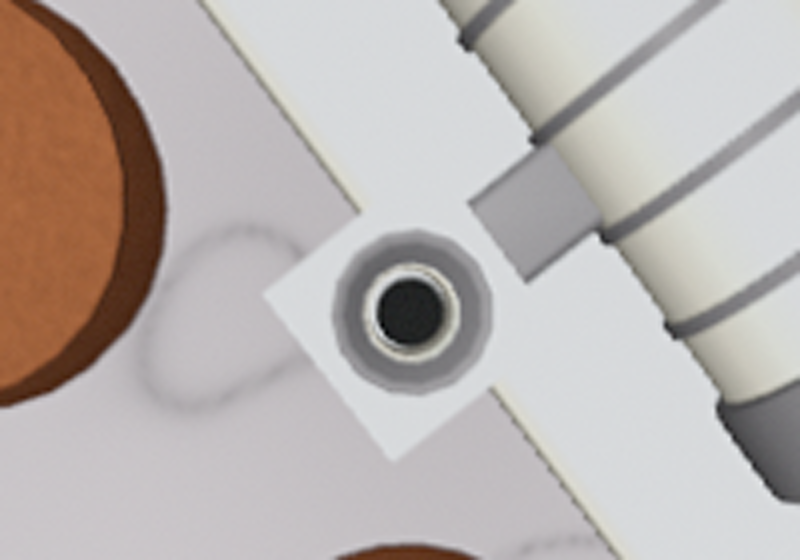

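```bash
python3 - <<'E'
from h import *
p,d,K,E=load('w3')
o=ctrl.get_obs(); t=o['ee_pos']; a=np.radians(-128.5); ax=np.array([np.cos(a),np.sin(a),0])
im=cv2.resize(p[:,:,::-1][190:290,250:400],None,fx=5,fy=5,interpolation=cv2.INTER_CUBIC)
for off,col in [(0,(0,0,255)),(.003,(0,255,0))]:
  for zz,rr in((.042,.019),):
    c=t+np.array([0,0,.0188-.123+zz])+ax*off
    pts=[proj(c+rr*np.array([np.cos(k),np.sin(k),0]),K,E) for k in np.linspace(0,6.28,80)]
    cv2.polylines(im,[((np.array(pts)-[250,190]+.5)*5).astype(int)],True,col,1)
  # block back top edge
  for yy in(-.009,.009):
    n=np.array([-ax[1],ax[0],0]); q=t+np.array([0,0,.0188+.013])+ax*(off-.03)+n*yy
    cv2.circle(im,tuple(((proj(q,K,E)-[250,190]+.5)*5).astype(int)),4,col,-1)
cv2.imwrite('pics/c7.png',im)
E
```

```text
(no output)
```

View pics/c7.png

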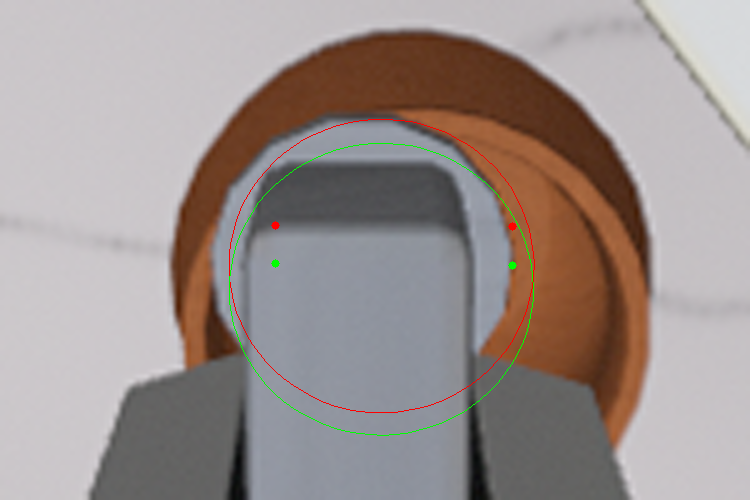

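Request:
{"api": "jog_arm", "payload": {
  "rows": [0.015,0.013,0,0,0,0.5,1,0.017,0.015,0,0,0,0,1,0.0135,0.0126,-0.01,0,0,0,1,0,0,-0.03,0,0,0,1,0,0,-0.03,0,0,0,1,0,0,-0.01,0,0,0,1,0,0,0,0,0,0,1,0,0,0,0,0,0,1]
}}

```text
time_s: 6.3
ee_pos: [0.5452, -0.0206, 0.2089]
eef_rot: [-0.767, 1.57, -3.002]
force: [0.0, -0.5, -2.3]
grip_width: 0.0174
```

```bash
python3 - <<'E'
from h import *
o=ctrl.get_obs();print(o['ee_pos'],o['force'],o['grip_width'],o['moment'])
snap('wrist','w4');p,d,K,E=snap('side','s4')
g=cv2.resize(p[130:330,280:440,::-1],None,fx=3.5,fy=3,interpolation=cv2.INTER_CUBIC);cv2.imwrite('pics/c8.png',g)
E
```

```text
[ 0.5452355  -0.02061761  0.20886443] [ 0.0244549  -0.54811018 -2.25936836] 0.017442381031659158 [-0.02600025  0.05949363 -0.00548757]
```

View pics/c8.png

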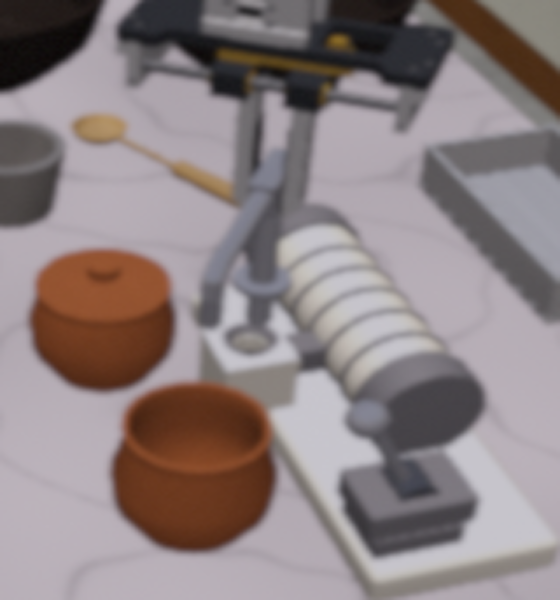

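View pics/w4.png

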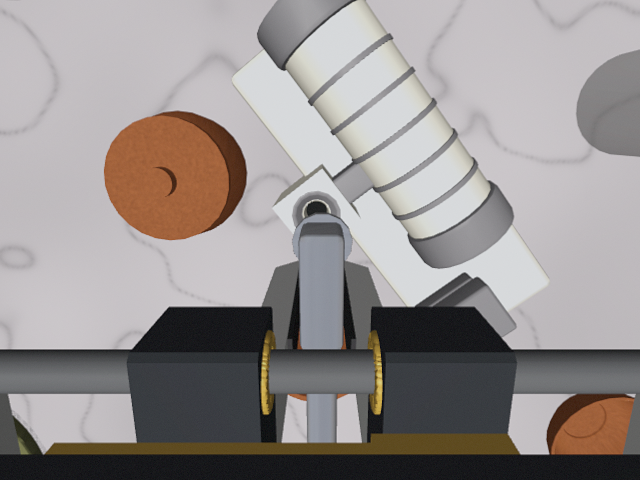

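```bash
python3 - <<'E'
from h import *
p,d,K,E=load('w4')
g=p[150:270,260:380,::-1];cv2.imwrite('pics/c9.png',cv2.resize(g,(600,600),interpolation=cv2.INTER_CUBIC))
o=ctrl.get_obs();print(o['ee_pos'],o['joint_vel'].round(3));
r=E[:3,0]; print(r)
for u,v in [(316,208),(317,211)]:
  m=ray(u,v,.085,K,E); print(m, m+r*.0024)
E
```

```text
[ 0.54578596 -0.02046144  0.21016097] [ 0.005 -0.007 -0.001  0.    -0.005  0.003]
[ 7.87335434e-01 -6.16524432e-01 -7.34125932e-04]
[ 0.54642105 -0.01007472  0.085     ] [ 0.54831066 -0.01155437  0.08499824]
[ 0.5455765  -0.01238618  0.085     ] [ 0.5474661  -0.01386583  0.08499824]
```

View pics/c9.png

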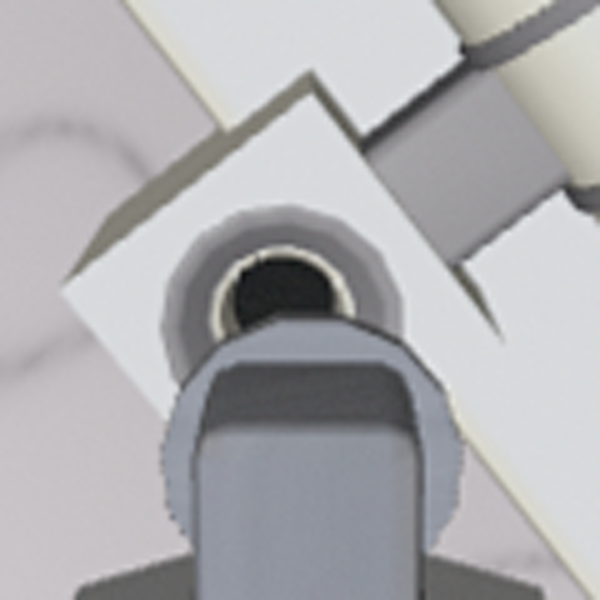

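```bash
python3 - <<'E'
from h import *
p,d,K,E=load('w4')
im=cv2.resize(p[:,:,::-1][150:270,260:380],None,fx=5,fy=5,interpolation=cv2.INTER_CUBIC)
r=E[:3,0]
def circ(c,rr,col):
    pts=[proj(c+rr*np.array([np.cos(k),np.sin(k),0]),K,E) for k in np.linspace(0,6.28,80)]
    cv2.polylines(im,[((np.array(pts)-[260,150]+.5)*5).astype(int)],True,col,1)
c=np.array([.5448,-.0157,.085])-r*.0024; circ(c,.0195,(0,0,255))
f=np.array([.5455,-.0205,.209+.0188-.081])-r*.0024; circ(f,.019,(0,255,0))
cv2.imwrite('pics/c10.png',im)
m=ray(316.4,214,.085,K,E);print(m,m+r*.0024)
E
```

```text
[ 0.5437603  -0.01394778  0.085     ] [ 0.54564991 -0.01542744  0.08499824]
```

View pics/c10.png

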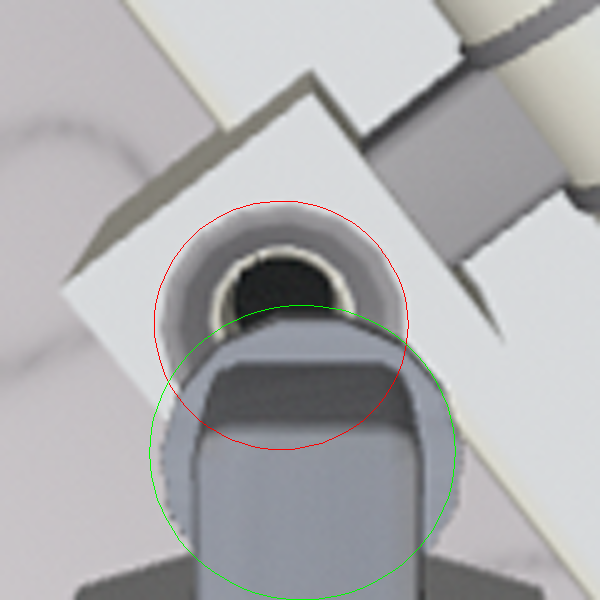

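Request:
{"api": "jog_arm", "payload": {
  "rows": [-0.0008,0.005,0,0,0,0,1,0,0,-0.01,0,0,0,1,0,0,0,0,0,0,1,0,0,0,0,0,0,1,0,0,0,0,0,0,1]
}}

```text
time_s: 6.82
ee_pos: [0.5444, -0.015, 0.1985]
eef_rot: [-1.085, 1.571, 2.965]
force: [-0.2, -0.9, -2.5]
grip_width: 0.0178
```

```bash
python3 - <<'E'
from h import *
o=ctrl.get_obs();print(o['ee_pos'],o['force'],o['joint_vel'].round(3))
p,d,K,E=snap('side','s5')
g=cv2.resize(p[200:280,310:390,::-1],None,fx=7,fy=7,interpolation=cv2.INTER_CUBIC);cv2.imwrite('pics/c11.png',g)
E
```

```text
[ 0.54438127 -0.01498835  0.1984853 ] [-0.2247658  -0.89736221 -2.52138537] [ 0.001 -0.002 -0.004  0.001  0.001  0.002]
```

View pics/c11.png

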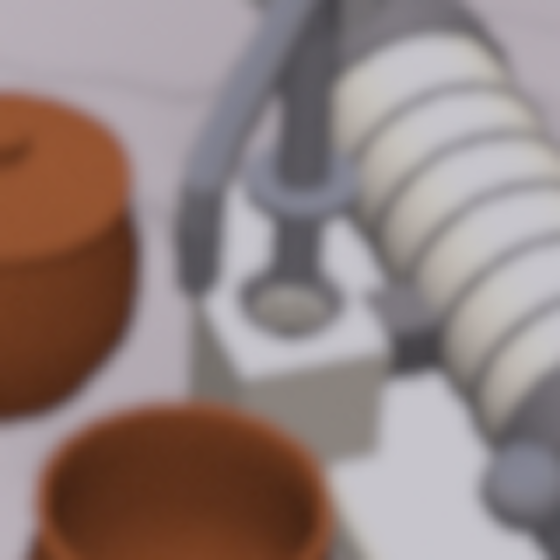

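```bash
python3 - <<'E'
from h import *
p,d,K,E=load('s5')
im=cv2.resize(p[200:280,310:390,::-1],None,fx=8,fy=8,interpolation=cv2.INTER_CUBIC)
def circ(c,rr,col):
    c=np.array(c);pts=[proj(c+rr*np.array([np.cos(k),np.sin(k),0]),K,E) for k in np.linspace(0,6.28,80)]
    cv2.polylines(im,[((np.array(pts)-[310,200]+.5)*8).astype(int)],True,col,1)
t=[.5444,-.0150,.1985-.1042]
circ([.5450,-.0158,.085],.0195,(0,0,255))
circ([t[0],t[1],t[2]+.036],.019,(0,255,0));circ([t[0],t[1],t[2]+.042],.019,(0,255,0));circ([t[0],t[1],t[2]+.003],.009,(255,0,0))
cv2.imwrite('pics/c12.png',im)
E
```

```text
(no output)
```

View pics/c12.png

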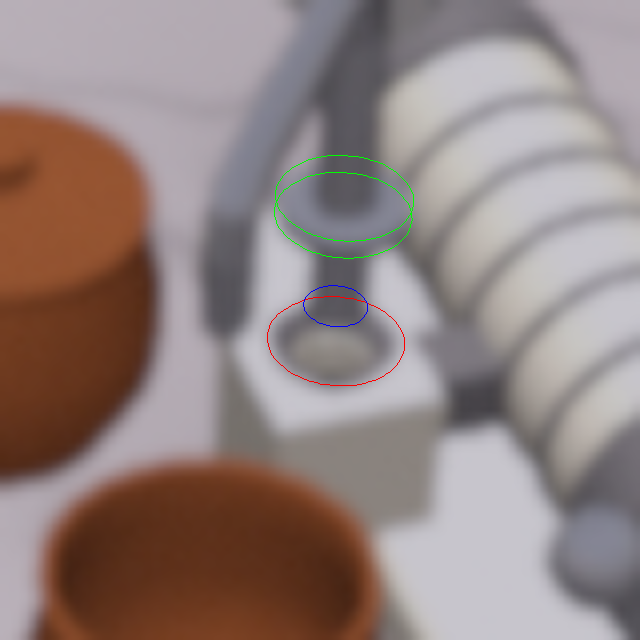

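Request:
{"api": "jog_arm", "payload": {
  "rows": [0.0006,-0.0008,-0.004,0,0,0,1,0,0,-0.004,0,0,0,1,0,0,-0.004,0,0,0,1,0,0,-0.003,0,0,0,1,0,0,-0.002,0,0,0,1,0,0,0,0,0,0,1]
}}

```text
time_s: 7.37
ee_pos: [0.5448, -0.0158, 0.1809]
eef_rot: [-1.039, 1.57, 3.01]
force: [0.4, 0.3, -2.8]
grip_width: 0.0178
```

Request:
{"api": "jog_arm", "payload": {
  "rows": [0,0,-0.003,0,0,0,1,0,0,-0.003,0,0,0,1,0,0,-0.002,0,0,0,1,0,0,0,0,0,0,1]
}}

```text
time_s: 7.7
ee_pos: [0.5447, -0.0155, 0.1729]
eef_rot: [-1.513, 1.57, 2.537]
force: [-0.3, 2.6, -4.6]
grip_width: 0.0173
```

Request:
{"api": "jog_arm", "payload": {
  "rows": [0,0,0,0,0,0,1,0,0,0,0,0,0,1]
}}

```text
time_s: 7.87
ee_pos: [0.5448, -0.0156, 0.1731]
eef_rot: [-1.425, 1.57, 2.624]
force: [-0.9, 3.4, -4.2]
grip_width: 0.0175
```

Request:
{"api": "jog_arm", "payload": {
  "rows": [-0.0002,0.0008,0,0,0,0,1,0,0,-0.002,0,0,0,1,0,0,-0.002,0,0,0,1,0,0,0,0,0,0,1,0,0,0,0,0,0,1]
}}

```text
time_s: 8.28
ee_pos: [0.5448, -0.0151, 0.1693]
eef_rot: [0.488, 1.571, -1.746]
force: [-0.8, 0.8, -3.6]
grip_width: 0.0178
```

Request:
{"api": "jog_arm", "payload": {
  "rows": [0,0,-0.002,0,0,0,1,0,0,-0.002,0,0,0,1,0,0,-0.002,0,0,0,1,0,0,-0.002,0,0,0,1,0,0,0,0,0,0,1],
  "squeeze": 60
}}

```text
time_s: 8.7
ee_pos: [0.545, -0.015, 0.1619]
eef_rot: [2.091, 1.57, -0.143]
force: [-1.5, 1.2, 3.7]
grip_width: 0.0177
```

Request:
{"api": "jog_arm", "payload": {
  "rows": [0,0,-0.002,0,0,0,1,0,0,-0.002,0,0,0,1,0,0,-0.002,0,0,0,1,0,0,-0.001,0,0,0,1,0,0,0,0,0,0,1,0,0,0,0,0,0,1]
}}

```text
time_s: 9.2
ee_pos: [0.545, -0.015, 0.155]
eef_rot: [2.115, 1.57, -0.119]
force: [-3.0, 0.5, 4.9]
grip_width: 0.0176
```

Request:
{"api": "jog_arm", "payload": {
  "rows": [0,0,-0.001,0,0,0,1,0,0,-0.001,0,0,0,1,0,0,-0.001,0,0,0,1,0,0,0,0,0,0,1,0,0,0,0,0,0,1]
}}

```text
time_s: 9.62
ee_pos: [0.5456, -0.0151, 0.154]
eef_rot: [2.137, 1.567, -0.097]
force: [-6.8, 2.1, 23.0]
grip_width: 0.0174
```

Request:
{"api": "jog_arm", "payload": {
  "rows": [-0.0005,0,0.0015,0,0,0,1,0,0,0,0,0,0,1]
}}

```text
time_s: 9.78
ee_pos: [0.5449, -0.0152, 0.1541]
eef_rot: [2.061, 1.568, -0.173]
force: [-1.1, 2.2, 9.0]
grip_width: 0.0174
```

```bash
python3 - <<'E'
from h import *
o=ctrl.get_obs();print(o['ee_pos'],o['force'],o['joint_vel'].round(3))
p,d,K,E=snap('side','s6')
im=cv2.resize(p[180:300,290:410,::-1],None,fx=5,fy=5,interpolation=cv2.INTER_CUBIC);cv2.imwrite('pics/c13.png',im)
E
```

```text
[ 0.54486194 -0.01516788  0.15410371] [-1.08535779  2.24476867  8.99911727] [-0.002  0.003 -0.002  0.002 -0.002  0.001]
```

View pics/c13.png

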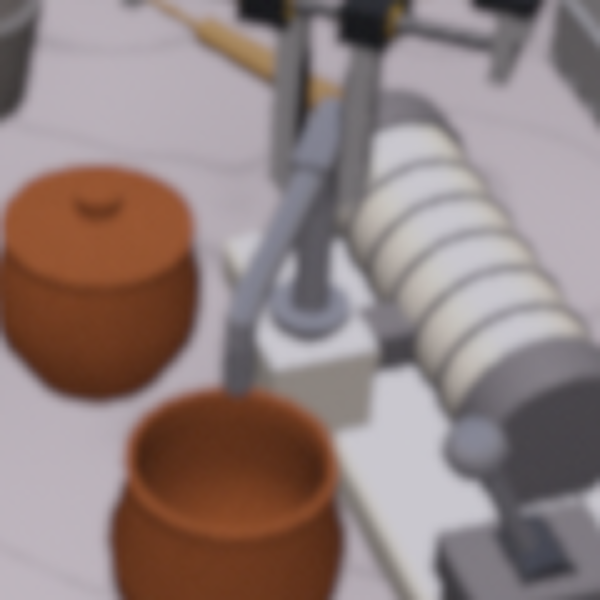

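Request:
{"api": "jog_arm", "payload": {
  "rows": [0,0,0,0,0,0,0.6,0,0,0,0,0,0,0.6,0,0,0,0,0,0,0.6,0,0,0,0,0,0,0.6,0,0,0,0,0,0,0.6,0,0,0,0,0,0,0.6]
}}

```text
time_s: 10.33
ee_pos: [0.5443, -0.015, 0.1528]
eef_rot: [-0.698, 1.571, -2.932]
force: [-0.6, 0.2, -0.0]
grip_width: 0.0378
```

Request:
{"api": "jog_arm", "payload": {
  "rows": [0,0,0.01,0,0,0,0.6,0,0,0.02,0,0,0,0.6,0,0,0.03,0,0,0,0.6,0,0,0.03,0,0,0,0.6,0,0,0.03,0,0,0,0.6,0,0,0,0,0,0,1,0,0,0,0,0,0,1]
}}

```text
time_s: 10.92
ee_pos: [0.5447, -0.015, 0.2749]
eef_rot: [2.128, 1.567, -0.106]
force: [0.2, 0.1, -0.2]
grip_width: 0.0272
```

```bash
python3 - <<'E'
from h import *
o=ctrl.get_obs();print(o['ee_pos'],o['force'],o['grip_width'])
p,d,K,E=snap('side','s7')
im=cv2.resize(p[180:300,290:410,::-1],None,fx=5,fy=5,interpolation=cv2.INTER_CUBIC);cv2.imwrite('pics/c14.png',im)
snap('wrist','w7')
E
```

```text
[ 0.54468379 -0.01504555  0.27489744] [ 0.21886884  0.13273199 -0.17322111] 0.02717052445195959
```

View pics/c14.png

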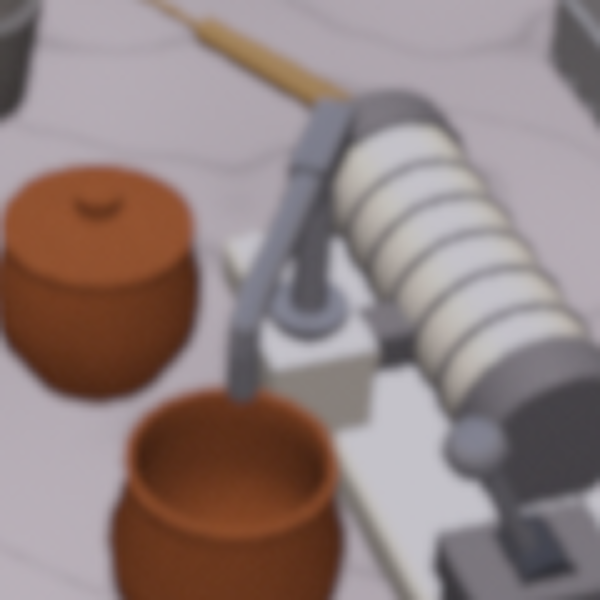

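View pics/w7.png

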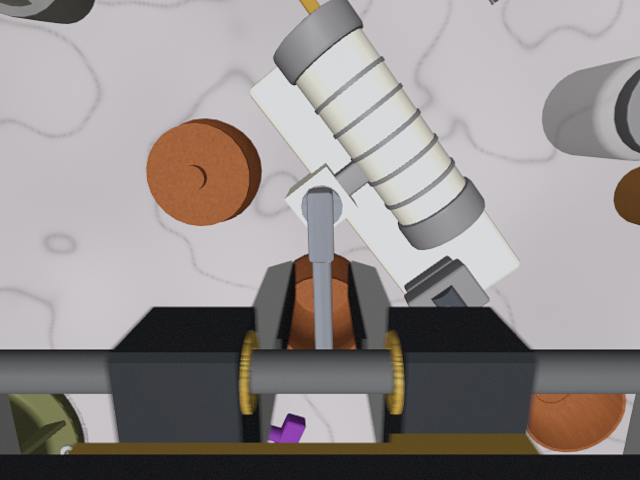

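Request:
{"api": "jog_arm", "payload": {
  "rows": [-0.005,-0.02,0,0,0,-6.5,1,-0.005,-0.02,0,0,0,-6.5,1,-0.005,-0.02,0,0,0,-6.5,1,-0.005,-0.02,0,0,0,-6.5,1,-0.005,-0.02,0,0,0,-6.5,1,-0.005,-0.02,0,0,0,-6.5,1,-0.005,-0.02,0,0,0,-6.5,1,-0.005,-0.02,0,0,0,-6.5,1]
}}

```text
time_s: 11.68
ee_pos: [0.5035, -0.1758, 0.2717]
eef_rot: [-0.394, 1.568, 2.742]
force: [-0.0, -0.3, 0.1]
grip_width: 0.0005
```

Request:
{"api": "jog_arm", "payload": {
  "rows": [0,0,-0.03,0,0,0,1,0,0,-0.03,0,0,0,1,0,0,-0.03,0,0,0,1,0,0,-0.03,0,0,0,1,0,0,-0.02,0,0,0,1,0,0,-0.01,0,0,0,1,0,0,0,0,0,0,1,0,0,0,0,0,0,1]
}}

```text
time_s: 12.35
ee_pos: [0.5043, -0.175, 0.1232]
eef_rot: [-0.435, 1.57, 2.706]
force: [0.1, 0.6, 1.3]
grip_width: 0.0004
```

```bash
python3 - <<'E'
from h import *
from scipy.spatial.transform import Rotation as R
o=ctrl.get_obs();print(o['ee_pos'],o['force'],o['grip_width'],o['qpos'])
M=R.from_euler('xyz',o['eef_rot']).as_matrix(); print('jaw',np.degrees(np.arctan2(M[1,1],M[0,1])))
p,d,K,E=snap('side','s8')
im=cv2.resize(p[180:320,290:430,::-1],None,fx=4.2,fy=4.2,interpolation=cv2.INTER_CUBIC);cv2.imwrite('pics/c15.png',im)
p,d,K,E=snap('top','t8');P=cloud(d,K,E)
im=cv2.resize(p[150:270,270:430,::-1],None,fx=5,fy=5,interpolation=cv2.INTER_CUBIC);cv2.imwrite('pics/c16.png',im)
E
```

```text
[ 0.50431352 -0.17501508  0.12317406] [0.09286049 0.61764289 1.34472725] 0.00035104164734301195 [-4.02656415e-01  3.47437380e-01  1.65983202e+00  1.71430595e-05
  1.13480058e+00  1.16806920e+00]
jaw -89.99636610103407
```

View pics/c15.png

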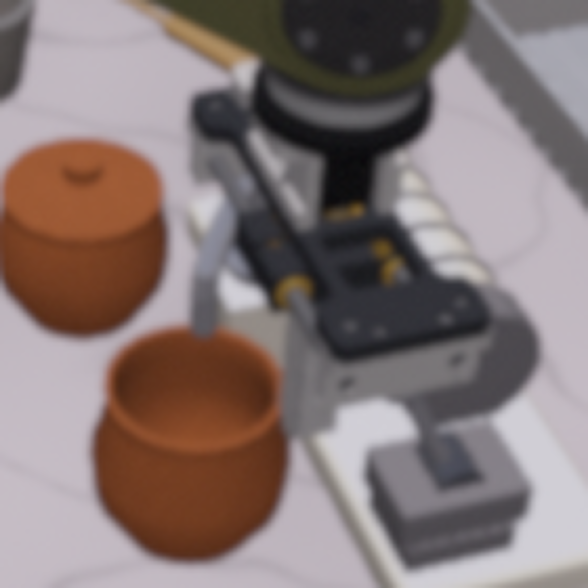

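View pics/c16.png

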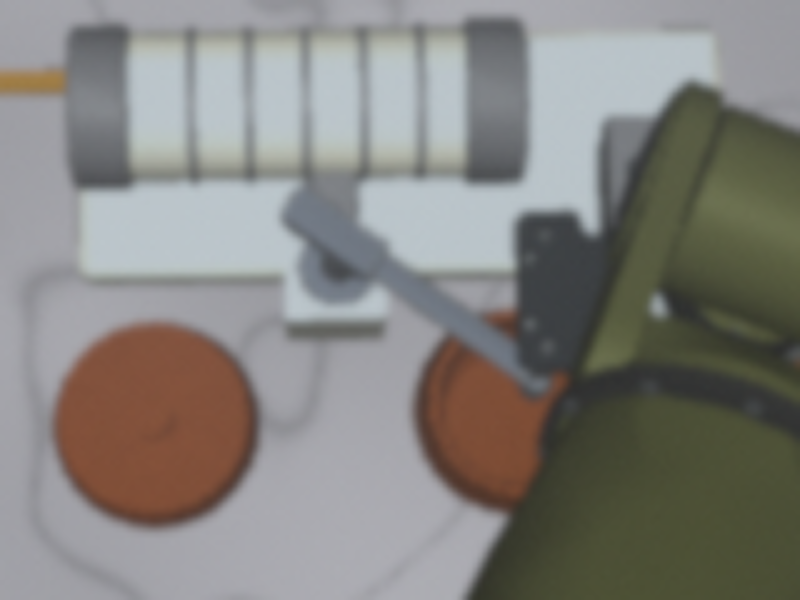

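Request:
{"api": "jog_arm", "payload": {
  "rows": [0.01,0,0,0,0,0,1,0.01,0,0,0,0,0,1,0.01,0,0,0,0,0,1,0.01,0,0,0,0,0,1,0.01,0,0,0,0,0,1,0.01,0,0,0,0,0,1,0.01,0,0,0,0,0,1,0,0,0,0,0,0,1]
}}

```text
time_s: 13.12
ee_pos: [0.5757, -0.175, 0.1241]
eef_rot: [2.815, 1.569, -0.326]
force: [-0.4, 0.2, 0.5]
grip_width: 0.0
```

Request:
{"api": "jog_arm", "payload": {
  "rows": [0.005,0,0,0,0,0,1,0.005,0,0,0,0,0,1,0.005,0,0,0,0,0,1,0.004,0,0,0,0,0,1,0,0,0,0,0,0,1,0,0,0,0,0,0,1]
}}

```text
time_s: 13.62
ee_pos: [0.5934, -0.175, 0.1229]
eef_rot: [3.077, 1.571, -0.064]
force: [0.3, 0.7, 0.1]
grip_width: 0.0007
```

```bash
python3 - <<'E'
from h import *
o=ctrl.get_obs();print(o['ee_pos'],o['force'])
p,d,K,E=snap('side','s9')
im=cv2.resize(p[180:320,290:430,::-1],None,fx=4.2,fy=4.2,interpolation=cv2.INTER_CUBIC);cv2.imwrite('pics/c17.png',im)
E
```

```text
[ 0.59340118 -0.17499157  0.12291652] [0.27907682 0.70543007 0.07478554]
```

View pics/c17.png

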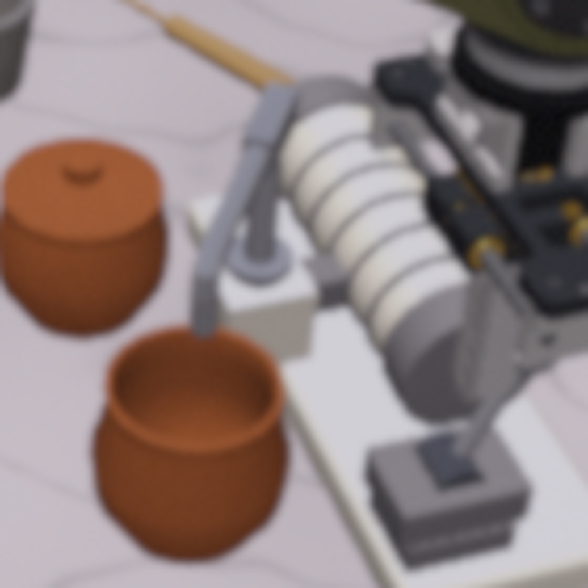

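Request:
{"api": "jog_arm", "payload": {
  "rows": [0.003,0,0,0,0,0,1,0.003,0,0,0,0,0,1,0,0,0,0,0,0,1,0,0,0,0,0,0,1]
}}

```text
time_s: 14.0
ee_pos: [0.5988, -0.175, 0.1227]
eef_rot: [-0.128, 1.569, 3.014]
force: [-6.3, 0.7, 1.6]
grip_width: 0.0006
```

Request:
{"api": "jog_arm", "payload": {
  "rows": [0.003,0,0,0,0,0,1,0.002,0,0,0,0,0,1,0,0,0,0,0,0,1,0,0,0,0,0,0,1]
}}

```text
time_s: 14.33
ee_pos: [0.6004, -0.1751, 0.1223]
eef_rot: [-0.118, 1.56, 3.024]
force: [-34.0, 0.9, 12.5]
grip_width: 0.0004
```

Request:
{"api": "jog_arm", "payload": {
  "rows": [-0.006,0,0,0,0,0,1,-0.02,0,0,0,0,0,1,-0.02,0,0,0,0,0,1,-0.02,0,0.01,0,0,0,1,-0.02,0,0.04,0,0,0,1,-0.02,0,0.04,0,0,0,1,-0.02,0,0.04,0,0,0,1,-0.03,0,0.02,0,0,0,1]
}}

```text
time_s: 15.0
ee_pos: [0.453, -0.1753, 0.2689]
eef_rot: [2.723, 1.566, -0.418]
force: [-0.1, 0.4, 0.5]
grip_width: 0.0008
```

Request:
{"api": "jog_arm", "payload": {
  "rows": [-0.01,-0.035,0,0,0,0,1,-0.01,-0.04,0,0,0,0,1,-0.01,-0.04,0,0,0,0,1,0,-0.04,0,0,0,0,1,0,0,0,0,0,0,1,0,0,0,0,0,0,1]
}}

```text
time_s: 15.5
ee_pos: [0.422, -0.3314, 0.2643]
eef_rot: [-0.838, 1.57, 2.301]
force: [0.2, 0.5, -0.4]
grip_width: 0.0005
```

```bash
python3 - <<'E'
from h import *
o=ctrl.get_obs();print(o['ee_pos'],o['force'],o['time_s'])
p,d,K,E=snap('side','s10')
im=cv2.resize(p[180:320,290:430,::-1],None,fx=4.2,fy=4.2,interpolation=cv2.INTER_CUBIC);cv2.imwrite('pics/c18.png',im)
p,d,K,E=snap('top','t10');P=cloud(d,K,E)
im=cv2.resize(p[150:270,270:430,::-1],None,fx=5,fy=5,interpolation=cv2.INTER_CUBIC);cv2.imwrite('pics/c19.png',im)
m=(P[...,2]>.17)&(P[...,2]<.21); m[:180]=0;m[240:]=0;m[:,:320]=0;m[:,380:]=0
print(m.sum(),np.percentile(P[m],[5,50,95],axis=0).round(4))
E
```

```text
[ 0.42199725 -0.33140418  0.26429887] [ 0.15142043  0.52002733 -0.37658493] 15.5
438 [[ 0.4816 -0.0971  0.1728]
 [ 0.5252 -0.0391  0.1801]
 [ 0.5574  0.0052  0.1877]]
```

View pics/c18.png

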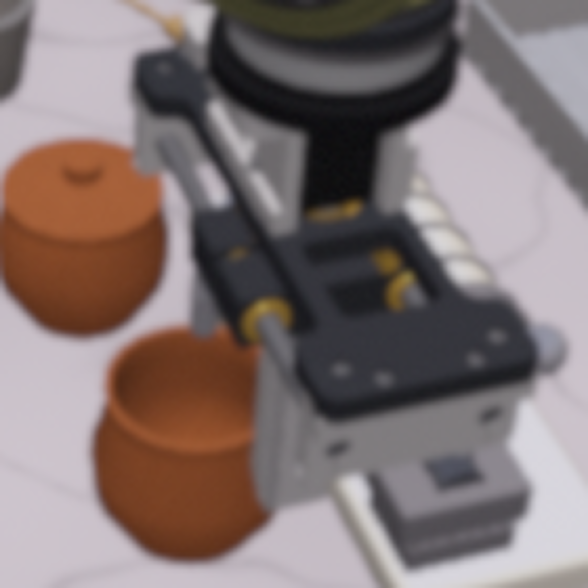

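View pics/c19.png

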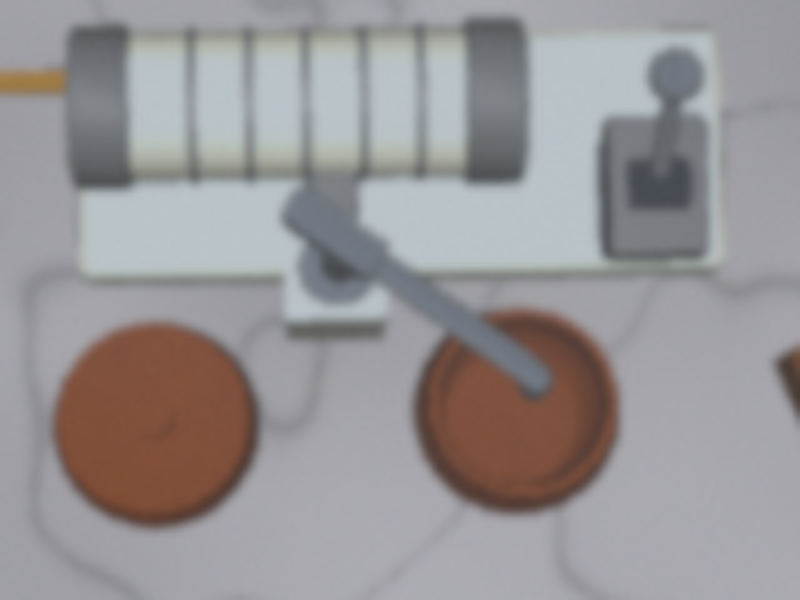

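```bash
python3 - <<'E'
from h import *
p,d,K,E=load('t10');P=cloud(d,K,E)
c=lambda x,y,z:ray(270+x/5,150+y/5,z,K,E).round(4)
n=c(535,392,.131);q=c(517,410,.095);print('nozzle',n,'pot',q,np.linalg.norm((n-q)[:2]),'ball',c(677,75,.142),'jar',c(155,424,.08))
p0,d0,K0,E0=load('top0'); P0=cloud(d0,K0,E0)
print('elbow top', np.median(P[198:202,334:337,2]),'collet tower top', np.median(P0[214:215,330:344,2]),np.median(P0[209:211,330:344,2]))
print('flange ref', np.median(P[205:207,331:334,2]))
df=cv2.absdiff(p,p0).max(2); df=cv2.GaussianBlur(df,(5,5),0)
for nm,(u,v,r) in dict(jar=(301,235,26),pot=(373,232,26),mortar=(206,238,22),bowl=(485,170,28)).items(): print(nm, df[v-r:v+r,u-r:u+r].mean().round(1))
E
```

```text
nozzle [ 0.4759 -0.1053  0.131 ] pot [ 0.4713 -0.0997  0.095 ] 0.007247068372797377 ball [ 0.6226 -0.175   0.142 ] jar [0.4696 0.0755 0.08  ]
elbow top 0.17947570388880174 collet tower top 0.06469559589485518 0.08024401587866914
flange ref 0.09258124876984697
jar 16.6
pot 18.6
mortar 14.8
bowl 15.2
```

```bash
python3 - <<'E'
from h import *
print(ctrl.get_obs()['force']); print(ctrl.hand_in())
E
```

```text
[ 0.29915809  0.49730076 -0.5321922 ]
the job is handed in; nothing more can be done
None
```

I lifted the grey steel spout from its stand and pushed its stem into the collet until it bottomed. Then I swung the lock lever fully over, backed the arm clear and handed the job in at about 15.6 s. The hand-in gives no verdict, so I can only go by my own checks.

**Stem home:** The seal gave about 7–8 N, and the vertical force then jumped to 23 N at the height where the tip should bottom. The flange top measured 92.6 mm above the counter; 92 mm is expected when home.

**Nozzle:** It is about 7 mm horizontally from the centre of the pot's mouth (the limit is 33 mm), measured from the top camera.

**Lever:** It pressed against its end stop at 34 N. The ball then measured at x 0.623, where fully over should be about 0.621.

**Loose objects:**
- Pot and jar measure within about 1 mm of where they started.
- I did not re-measure the mortar and the bowl. A before/after image comparison showed about the same small change around all four objects, so nothing suggests they moved.

**Disagreements:**
- The cameras differed by about 2–4 mm on the collet's position. I used a value between them and corrected about 1 mm by force feedback during insertion.
- One depth reading on the elbow's top gave 179 mm where 186 mm is expected. It was probably an edge pixel, since other points on the spout agreed.

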